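# Park the sample carousel and sort its cans by weight

## Robot

A 6-joint arm with a two-finger parallel gripper is mounted at the origin on the work surface. World frame = base frame: x ahead of the robot, y to its left, z up, the work surface at z = 0. Lengths are in m, angles in degrees, forces in N, time in s.
With the tool pointing down it reaches from about 0.2 to 0.875 m from the base axis. Payload 3.4 kg.
Tool frame: the origin (TCP) lies at the very end of the fingers, on their centre line; the grasp point (between the pads) lies 19 mm behind it; z points along the fingers, y is the line along which they close (so a half turn about z gives the same grasp; the last joint's range is limited). The gripper opens to 94 mm and grips with 3 to 60 N. Pads are 16 mm wide; open, the fingers measure 119 mm over their backs; the gripper's body (75 mm by 177 mm) begins 78 mm behind the grasp point.
Start: joints at [66.921, 15.808, 86.224, -0, 77.962, -6.933], TCP at [0.16, 0.552, 0.173] pointing down, gripper open.
Joint ranges: [-165.64, 165.64], [-43.16, 119.46], [12.63, 154.43], [-67.54, 247.53], [6.08, 155.33], [-154.97, 154.97]. Speed limits (degrees/s): [147.25, 147.25, 180, 180, 180, 180].

## Interface

Orientations are given as a 3x3 rotation matrix whose columns are the frame's x, y, z axes.
In Python, from rig import * gives the robot as it stands. Calls block until the motion is done:
- move_pose(position, orientation): joint-space move of the TCP to a pose.
- line_to(position, frame=None, rate=0.15): straight line of the TCP; frame=None keeps the orientation; rate is the mean speed in m/s.
- set_joints(angles): joint-space move.
- ungrasp() and close(strength=None): open the fingers fully, or close them until they stop; strength is the grip in N (None keeps the last).
- dwell(seconds).
- solve_ik(position, orientation): joint angles nearest the present ones, or None.
- state(): the state.
- snapshot(name): name is "scene" or "top"; returns the picture (384x512x3 uint8, red, green, blue); there is no depth.
- get_calibration(name): a dict with "fx", "fy", "cx", "cy" (pixels), "R" (3x3) and "t" (3): a world point X has camera coordinates R X + t. Camera axes: x right, y down, z forward; pixel columns grow to the right and rows downward; lengths in m; the calibration is good to about 2 mm. A picture is of the moment at which its call begins. get_calibration takes no time and is no camera call.
A pose or a line that the arm cannot do raises IKError and nothing moves.
- finish_job(): hands the job in; it is judged then, once.
Trained networks look in the newest picture that a camera, given by its name, has taken for a name from the list of things; names that differ only in an ending like _2 or _b are one class to them, and where a whole thing is asked for, a point or a joint stands for the part that bears it (a point fixed in the world has none). Each returns a list of dicts, best first, with "score" (0 to 1); they miss things now and then, are a little off and sometimes report something else, mostly with a low value. They report only what shows in the picture. A call takes as long as a camera call.
- find_in(name, camera): "bbox" ([left, top, width, height] in pixels, round what is visible of it).
- silhouettes(name, camera): "pixels" (384x512 bool, what is visible of it) and "bbox" ([left, top, width, height] in pixels, round what is visible of it).
The state is a dict: "time": time; "joint_positions": joint angles; "dq": joint speeds; "joint_torque": joint torques, N m; "eef_pos": TCP position; "eef_rot": TCP orientation; "contact_force": force on the tool from outside, world axes, zero at the start; "moment": the same for the moment, N m; "finger_gap": opening from 0.0 (shut) to 1.0 (fully open); "gripper_force": force on a finger pad.
Only numpy, scipy, OpenCV 4.12 (cv2) and the standard library are available. Lean on these libraries where they do the work, as an engineer would, in place of code of your own. Each camera call takes 0.05 s, during which the arm holds its last target. There are 200 camera calls.

## Task

Park the sample carousel: turn it until the hole in its yellow ear lines up with the hole in the dark lug of the base, then move the red-knobbed parking pin from its holder and push it through both holes, fully home. Only once it is pinned, take every sample can off it, feel from the weight whether the can is loaded or empty, and stand loaded cans upright in the blue tray and empty ones upright in the grey tray; set them down, do not drop them. Leave the pin in and let the bottle, the jar and the slide box stand where they are.

Things in the scene. Friction and masses are not known exactly. Their poses are not given: they have to be found in the camera images.
- base: white fixed base of the carousel: round housing 236 mm across, 45 mm high. Origin: centre of its underside, on the turning axis. The dark steel lug with the lock hole lies 158 mm out along its -y, the white pin holder 185 mm out along its +y
- carousel (a joint): angle of the turning plate about the vertical axis of the base, rad, counter-clockwise from above positive; at 0 the ear hole is exactly over the lock hole. It starts 0.3 to 1.2 rad past it, so it must be turned clockwise. It turns from -1.6 to 1.6, has about 0.25 N m of friction and stays where it is left. Round the axis the plate has a raised hub, 92 mm across and 14 mm high
- turn_bar (a point): centre of the orange cross-bar of the central turning handle, 136 mm above the bench, on the axis; it turns with the plate. Bar 62 mm long (point's x), 14 mm thick (its y), 18 mm tall, stem 14 mm thick. The plate is a rubber-topped 290 mm disc 58 mm above the bench, with a rim 8 mm high, inside radius 140 mm; cans stand on it about 92 mm from the axis
- ear_hole (a point): upper mouth, 58 mm above the bench, of the upright through hole (14 mm wide, 8 mm deep) in the yellow ear of the turning plate, 158 mm from the axis
- lock_hole (a point): upper mouth, 45 mm above the bench, of the upright through hole (12 mm wide, 45 mm deep, slightly chamfered) in the dark lug of the base; the ear passes 5 mm above the lug
- holder_hole (a point): upper mouth, 58 mm above the bench, of the upright hole (14 mm wide) of the pin holder, where the pin stands at the start
- pin: loose steel parking pin, 105 mm long, 90 g, upright. Origin: tip of its shank, z up along the pin. Shank 10 mm thick, chamfered tip; collar 20 mm across from 42 to 48 mm above the tip, seating on the holder or, fully home, on the ear (tip then 16 mm above the bench); stem 10 mm thick; round red knob 24 mm across from 75 to 105 mm
- can_a: sample can, all alike: steel, 64 mm across, lid 66 mm across with its top at 56 mm, over it a rigid upright handle: black bar 12 mm thick (can's x), 54 mm long (can's y), 10 mm tall, its middle 87 mm above the underside, on posts at its ends, 26 mm free below. Origin: centre of the underside. Weighs 0.5 to 0.6 kg loaded, 0.18 to 0.22 kg empty; nothing else tells. 3 to 5 of the five are present
- can_b: sample can, all alike: steel, 64 mm across, lid 66 mm across with its top at 56 mm, over it a rigid upright handle: black bar 12 mm thick (can's x), 54 mm long (can's y), 10 mm tall, its middle 87 mm above the underside, on posts at its ends, 26 mm free below. Origin: centre of the underside. Weighs 0.5 to 0.6 kg loaded, 0.18 to 0.22 kg empty; nothing else tells. 3 to 5 of the five are present
- can_c: sample can, all alike: steel, 64 mm across, lid 66 mm across with its top at 56 mm, over it a rigid upright handle: black bar 12 mm thick (can's x), 54 mm long (can's y), 10 mm tall, its middle 87 mm above the underside, on posts at its ends, 26 mm free below. Origin: centre of the underside. Weighs 0.5 to 0.6 kg loaded, 0.18 to 0.22 kg empty; nothing else tells. 3 to 5 of the five are present
- can_d: sample can, all alike: steel, 64 mm across, lid 66 mm across with its top at 56 mm, over it a rigid upright handle: black bar 12 mm thick (can's x), 54 mm long (can's y), 10 mm tall, its middle 87 mm above the underside, on posts at its ends, 26 mm free below. Origin: centre of the underside. Weighs 0.5 to 0.6 kg loaded, 0.18 to 0.22 kg empty; nothing else tells. 3 to 5 of the five are present
- can_e: sample can, all alike: steel, 64 mm across, lid 66 mm across with its top at 56 mm, over it a rigid upright handle: black bar 12 mm thick (can's x), 54 mm long (can's y), 10 mm tall, its middle 87 mm above the underside, on posts at its ends, 26 mm free below. Origin: centre of the underside. Weighs 0.5 to 0.6 kg loaded, 0.18 to 0.22 kg empty; nothing else tells. 3 to 5 of the five are present
- blue_tray: blue open tray fixed to the bench, for loaded cans: 300 mm (along its x) by 140 mm (along its y) outside, walls 4 mm thick and 20 mm high, floor 4 mm above the bench. Origin: centre of the underside. It takes three cans in a row along x
- grey_tray: grey open tray fixed to the bench, for empty cans: 300 mm (along its x) by 140 mm (along its y) outside, walls 4 mm thick and 20 mm high, floor 4 mm above the bench. Origin: centre of the underside. It takes three cans in a row along x
- oil_bottle: small amber bottle, 44 mm across, 95 mm high. Bystander, not part of the job. Origin: centre of the underside
- mount_jar: clear jar with white cap, 60 mm across, 70 mm high. Bystander, not part of the job. Origin: centre of the underside
- slide_box: flat black slide box 62 by 100 mm, 28 mm high. Bystander, not part of the job. Origin: centre of the underside

How it is judged:
By the outcome, as a careful person would: the job done as asked, in the order asked, and still so for the second after the job is handed in, with the robot touching nothing.
Of can_a, can_b, can_c, can_d, can_e only 3 to 5 are there at a start; the rules pass over those that are not, and their reading is None.
At some moment in a run one of can_a, can_b, can_c, can_d, can_e may be knocked a few centimetres aside while the robot is not near it.
It also fails if it takes over 210 s, if anything falls off the work surface, if the arm or the gripper's body presses on something with over 40 N, if the wrist force passes 120 N, or if a joint passes its speed limit or range.

## Working session

There is one attempt and no reset: what is moved stays moved. The work goes in short steps, each a Python script; the robot and the scene stay as the last script left them, time stands still between calls to the robot, and variables do not carry over. Pictures are saved under pics/ and viewed, at most 14 in all, crops included, and the job is handed in when it is done.

```bash
ls; mkdir -p pics; python3 - <<'E'
from rig import *
import cv2,numpy as np
for n in("scene","top"):
    im=snapshot(n); cv2.imwrite(f"pics/{n}0.png",im[:,:,::-1])
    c=get_calibration(n); R=np.array(c["R"]);t=np.array(c["t"]); print(n,c["fx"],c["cx"],c["cy"],(-R.T@t).round(3),R.round(3).tolist())
    for k in["base","carousel","turn_bar","ear_hole","lock_hole","holder_hole","pin","can_a","blue_tray","grey_tray","oil_bottle","mount_jar","slide_box"]:
        try: print(k,[(round(d["score"],2),[int(x) for x in d["bbox"]]) for d in find_in(k,n)])
        except Exception as e: print(k,e)
s=state();print(s["time"],s["contact_force"],s["finger_gap"])
E
```

```text
pics
scene 383.45459624394067 249.35530069040533 188.45652738512854 [0.947 0.57  0.564] [[-0.877, 0.481, -0.017], [0.27, 0.463, -0.844], [-0.398, -0.745, -0.536]]
base [(0.79, [176, 136, 119, 94]), (0.63, [238, 121, 21, 35]), (0.22, [259, 141, 29, 40])]
carousel [(0.93, [175, 136, 118, 70]), (0.64, [173, 135, 122, 97]), (0.26, [200, 130, 23, 29])]
turn_bar [(0.82, [176, 135, 116, 67])]
ear_hole [(0.93, [171, 135, 123, 68])]
lock_hole [(0.72, [176, 138, 118, 92])]
holder_hole [(0.94, [173, 139, 121, 93])]
pin [(0.65, [274, 181, 12, 23])]
can_a [(0.95, [199, 147, 22, 39]), (0.94, [234, 154, 29, 41]), (0.87, [201, 130, 22, 34]), (0.7, [275, 181, 11, 26]), (0.65, [239, 122, 20, 36]), (0.56, [259, 139, 28, 43])]
blue_tray [(0.63, [300, 258, 181, 125]), (0.6, [259, 142, 28, 36])]
grey_tray [(0.84, [256, 215, 159, 91])]
oil_bottle [(0.61, [172, 234, 23, 45])]
mount_jar [(0.71, [240, 301, 43, 56]), (0.28, [172, 237, 24, 44])]
slide_box [(0.68, [153, 218, 44, 33]), (0.16, [273, 179, 17, 27])]
top 397.24728444779095 256.6978724476875 192.52937205579295 [ 0.425 -0.048  1.022] [[0.025, -1.0, -0.
[... 201 characters left out ...]
0.53, [247, 159, 162, 123])]
ear_hole [(0.9, [275, 163, 117, 118])]
lock_hole [(0.9, [248, 160, 160, 121]), (0.66, [254, 215, 8, 14])]
holder_hole [(0.64, [245, 165, 164, 115]), (0.39, [351, 189, 33, 30])]
pin [(0.49, [299, 232, 30, 34]), (0.39, [253, 215, 7, 11])]
can_a [(0.87, [317, 165, 30, 34]), (0.86, [298, 233, 30, 30]), (0.69, [281, 193, 30, 28]), (0.68, [354, 189, 33, 28])]
blue_tray [(0.81, [94, 174, 65, 115])]
grey_tray [(0.67, [158, 175, 70, 126]), (0.26, [269, 126, 38, 20])]
oil_bottle [(0.86, [230, 115, 18, 22])]
mount_jar [(0.68, [274, 163, 120, 119]), (0.61, [148, 127, 23, 31])]
slide_box [(0.88, [267, 121, 43, 26])]
1.4 [-0.26732521 -0.21540629  0.20950408] 0.9985292239894606
```

```bash
python3 - <<'E'
import cv2
a=cv2.imread("pics/top0.png")[100:320,80:440]; cv2.imwrite("pics/t0c.png",cv2.resize(a,(792,484),interpolation=cv2.INTER_CUBIC))
a=cv2.imread("pics/scene0.png")[110:310,140:340]; cv2.imwrite("pics/s0c.png",cv2.resize(a,(600,600),interpolation=cv2.INTER_CUBIC))
E
```

```text
(no output)
```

View pics/t0c.png

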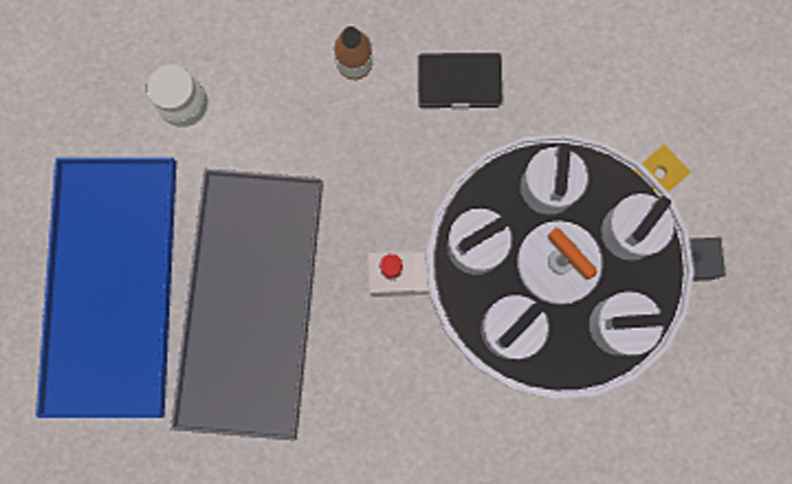

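View pics/s0c.png

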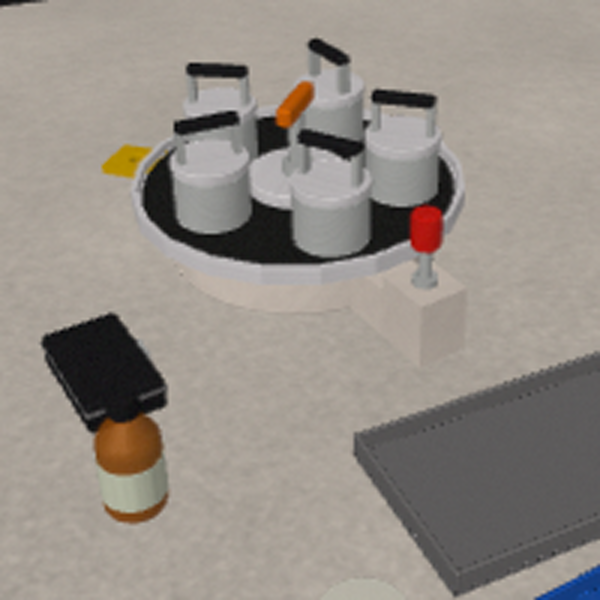

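The top crop shows five cans on the plate, the ear at (662,172), the lug at (708,257), the red knob at (391,266) and the orange bar at (572,253). The plate therefore has to turn clockwise by roughly 35–45°.

```bash
cat >h.py <<'E'
from rig import *
import cv2,numpy as np
from scipy.optimize import least_squares,minimize
C={n:get_calibration(n) for n in("scene","top")}
def proj(n,X):
    c=C[n];p=np.atleast_2d(X)@np.array(c["R"]).T+np.array(c["t"])
    return np.c_[c["fx"]*p[:,0]/p[:,2]+c["cx"],c["fy"]*p[:,1]/p[:,2]+c["cy"]]
def ray(n,uv,z):
    c=C[n];R=np.array(c["R"]);o=-R.T@np.array(c["t"])
    d=R.T@np.array([(uv[0]-c["cx"])/c["fx"],(uv[1]-c["cy"])/c["fy"],1]);return o+d*(z-o[2])/d[2]
def tri(uvs):
    return least_squares(lambda X:np.concatenate([(proj(n,X)[0]-uv) for n,uv in uvs.items()]),[.5,-.2,.1]).x
def hsv(im,lo,hi,box=None):
    m=cv2.inRange(cv2.cvtColor(im,cv2.COLOR_RGB2HSV),np.array(lo),np.array(hi))
    if box: k=np.zeros_like(m);x,y,w,h=box;k[y:y+h,x:x+w]=1;m=m*k
    n,l,s,c=cv2.connectedComponentsWithStats(m)
    i=1+np.argmax(s[1:,4]);return c[i],s[i],l==i
def Rd(yaw): # tool down, tool y (closing line) at yaw (rad) +90deg: x axis along yaw
    c,s=np.cos(yaw),np.sin(yaw);return np.array([[c,s,0],[s,-c,0],[0,0,-1.]])
E
python3 - <<'E'
from h import *
I={n:cv2.imread(f"pics/{n}0.png")[:,:,::-1].copy() for n in C}
Z={"knob":([0,150,100],[5,255,255]),"bar":([7,170,120],[15,255,255]),"ear":([20,150,100],[30,255,255])}
P={}
for k,(lo,hi) in Z.items():
    u={}
    for n in C:
        c,s,m=hsv(I[n],lo,hi,[240,120,200,180] if n=="top" else [165,120,140,90]);u[n]=c;print(k,n,c.round(1),s)
    P[k]=u;print(k,tri(u).round(4),[ray(n,u[n],{"knob":.106,"bar":.136,"ear":.056}[k]).round(4) for n in C])
# rim: rows of bright outline in top view -> circle r=.145 at z=.066
g=I["top"]; hs=cv2.cvtColor(g,cv2.COLOR_RGB2HSV)
c,s,m=hsv(g,[0,0,0],[179,255,70],[262,150,145,145]); # rubber
print("rubber",c,s)
pts=cv2.convexHull(np.argwhere(m)[:,::-1].astype(np.int32))[:,0]
W=np.array([ray("top",p,.058)[:2] for p in pts.astype(float)])
f=least_squares(lambda q:np.hypot(*(W-q[:2]).T)-q[2],[.45,-.2,.14],loss="soft_l1",f_scale=.003);print("circle z58",f.x)
# tray corners
for k,lo,hi,b in(("blue",[100,100,30],[125,255,255],[80,150,90,160]),("grey",[0,0,60],[179,30,125],[156,165,78,150])):
    for n in("top",):
        c,s,m=hsv(I[n],lo,hi,b);p=np.argwhere(m)[:,::-1].astype(np.float32)
        r=cv2.minAreaRect(np.array([ray(n,q,.012)[:2]*1000 for q in p],np.float32));print(k,s,r)
E
```

```text
knob scene [281.5 185.9] [277 179  10  15 141]
knob top [257.4 220.2] [253 216  10  10  76]
knob [ 0.5371 -0.0392  0.1059] [array([ 0.538, -0.04 ,  0.106]), array([ 0.536 , -0.0384,  0.106 ])]
bar scene [237.6 144.5] [232 137  12  15  99]
bar top [340.  214.8] [330 204  21  22 149]
bar [ 0.5506 -0.2249  0.1344] [array([ 0.5534, -0.2237,  0.136 ]), array([ 0.5491, -0.2237,  0.136 ])]
ear scene [181.4 163.3] [174 158  16  11 105]
ear top [382.6 175.5] [372 166  21  21 205]
ear [ 0.6648 -0.3493  0.0523] [array([ 0.669 , -0.3463,  0.056 ]), array([ 0.6613, -0.3467,  0.056 ])]
rubber [331.29728231 222.96468848] [ 278  165  113  112 5409]
circle z58 [ 0.5486836  -0.22320124  0.1365095 ]
blue [  96  172   64  118 6697] ((517.3445434570312, 290.76641845703125), (298.853271484375, 145.28269958496094), 1.393505573272705)
grey [ 158  177   69  123 6545] ((502.34527587890625, 125.93373107910156), (142.8934783935547, 301.7723693847656), 86.53226470947266)
```

```bash
cat >>h.py <<'E'
S=4
def hull(n,P): return cv2.convexHull((proj(n,P)*S*16+S*8).astype(np.int32))
def circ(x,y,r,z): a=np.linspace(0,2*np.pi,40);return np.c_[x+r*np.cos(a),y+r*np.sin(a),0*a+z]
def box(x,y,yaw,lx,ly,z0,z1):
    u=np.array([np.cos(yaw),np.sin(yaw)]);v=np.array([-u[1],u[0]])
    return np.array([[*(np.array([x,y])+a*u*lx/2+b*v*ly/2),z] for a in(-1,1) for b in(-1,1) for z in(z0,z1)])
def canmodel(n,q,base):
    x,y,w=q;m=np.full((384*S,512*S),255,np.uint8);v=np.array([-np.sin(w),np.cos(w)])
    f=lambda P,c:cv2.fillConvexPoly(m,hull(n,P),c,shift=4)
    f(np.r_[circ(x,y,.032,base),circ(x,y,.032,base+.052)],165)
    f(np.r_[circ(x,y,.033,base+.052),circ(x,y,.033,base+.056)],205)
    for s in(-1,1): f(box(x+s*.024*v[0],y+s*.024*v[1],w,.006,.006,base+.056,base+.082),165)
    f(box(x,y,w,.012,.054,base+.082,base+.092),25)
    return m
def canfit(ims,q0,base,bg=25,yaws=np.arange(0,np.pi,np.pi/8)):
    """ims: {cam:grey image float}; returns x,y,yaw(can x axis; handle along +90),cost. Box region round start compared"""
    roi={}
    for n in ims:
        r=hull(n,np.r_[circ(q0[0],q0[1],.045,base),circ(q0[0],q0[1],.038,base+.092)]);x,y,w,h=cv2.boundingRect(r)
        x0,y0=x//16//S,y//16//S;roi[n]=(x0,y0,w//16//S+2,h//16//S+2)
    def cost(q):
        e=[]
        for n in ims:
            m=canmodel(n,q,base);x,y,w,h=roi[n];k=m[y*S:(y+h)*S,x*S:(x+w)*S]
            msk=(k!=255);k=np.where(msk,k,bg).astype(np.float32)
            k=cv2.resize(k,(w,h),interpolation=cv2.INTER_AREA);I=ims[n][y:y+h,x:x+w]
            wt=np.ones_like(k) if bg<60 else 1
            e.append(np.mean(np.minimum(np.abs(k-I),80)*wt))
        return np.mean(e)
    c=[(cost([*q0,w]),w) for w in yaws];best=None
    for _,w in sorted(c)[:2]:
        r=minimize(cost,[*q0,w],method="Nelder-Mead",options=dict(initial_simplex=[[*q0,w],[q0[0]+.006,q0[1],w],[q0[0],q0[1]+.006,w],[*q0,w+.25]],xatol=2e-4,fatol=.02,maxiter=120))
        if best is None or r.fun<best.fun:best=r
    return np.r_[best.x,best.fun]
E
cat >m1.py <<'E'
from h import *
I={n:cv2.imread(f"pics/{n}0.png")[:,:,::-1].copy() for n in C}
g={n:cv2.cvtColor(I[n],cv2.COLOR_RGB2GRAY).astype(np.float32) for n in I}
ax=np.array([.5505,-.2240])
c,s,m=hsv(I["top"],[7,170,120],[15,255,255],[240,120,200,180])
p=np.array([ray("top",q,.145)[:2] for q in np.argwhere(m)[:,::-1].astype(float)])
b=cv2.minAreaRect((p*1000).astype(np.float32));print("bar",b)
d=np.linalg.svd(p-p.mean(0))[2][0];yb=np.arctan2(d[1],d[0])%np.pi;print("bar yaw",np.degrees(yb))
vis=I["top"][:,:,::-1].copy();vis=cv2.resize(vis,None,fx=S,fy=S)
for u,v in[(557,178),(640,222),(479,240),(516,325),(627,322)]:
    q0=ray("top",(u/2.2+80,v/2.2+100),.116)[:2]
    q=canfit({"top":g["top"]},q0,.058)
    r=q[:2]-ax;v=np.array([-np.sin(q[2]),np.cos(q[2])])
    # finger clearance in bar frame
    e=[np.array([[np.cos(yb),np.sin(yb)],[-np.sin(yb),np.cos(yb)]])@(r+k*v*.027)*1000 for k in(-1,1)]
    print(q.round(4),"r",np.hypot(*r).round(4),"handle ends in bar frame",np.round(e,0).tolist())
    k=canmodel("top",q,.058);cv2.drawContours(vis,cv2.findContours((k==25).astype(np.uint8),0,2)[0],-1,(0,255,0),1);cv2.drawContours(vis,cv2.findContours((k==205).astype(np.uint8),0,2)[0],-1,(0,0,255),1)
for z,r in((.066,.145),(.0,.118)):cv2.polylines(vis,[(hull("top",circ(*ax,r,z))//16)],True,(255,255,0),1)
dr=np.array([-.0730,.9973])
for z,P,r in((.045,ax-.158*dr,.006),(.058,ax+.158*np.array([np.cos(-.827),np.sin(-.827)]),.007),(.121,ax+.185*dr,.012)):cv2.polylines(vis,[(hull("top",circ(*P,r,z))//16)],True,(255,0,255),1)
cv2.imwrite("pics/v0.png",vis[150*S:290*S,245*S:415*S])
E
time python3 m1.py
```

```text
bar ((547.6703491210938, -221.8984832763672), (59.01796340942383, 12.513527870178223), 41.77133560180664)
bar yaw 42.10258489299642
[ 0.636  -0.2128  1.4553 37.605 ] r 0.0863 handle ends in bar frame [[89.0, -69.0], [53.0, -29.0]]Traceback (most recent call last):
  File "m1.py", line 17, in <module>
    k=canmodel("top",q,.058);cv2.drawContours(vis,cv2.findContours((k==25).astype(np.uint8),0,2)[0],-1,(0,255,0),1);cv2.drawContours(vis,cv2.findContours((k==205).astype(np.uint8),0,2)[0],-1,(0,0,255),1)
  File "h.py", line 27, in canmodel
    x,y,w=q;m=np.full((384*S,512*S),255,np.uint8);v=np.array([-np.sin(w),np.cos(w)])
    ^^^^^
ValueError: too many values to unpack (expected 3)

real	0m0.639s
user	0m1.308s
sys	0m0.153s
```

```bash
sed -i 's/x,y,w=q;/x,y,w=q[:3];/' h.py; python3 m1.py
```

```text
bar ((547.6703491210938, -221.8984832763672), (59.01796340942383, 12.513527870178223), 41.77133560180664)
bar yaw 42.10258489299642
[ 0.636  -0.2128  1.4553 37.605 ] r 0.0863 handle ends in bar frame [[89.0, -69.0], [53.0, -29.0]]
[ 0.5868 -0.3032  0.8864 40.2401] r 0.0871 handle ends in bar frame [[-22.0, -110.0], [-30.0, -56.0]]
[ 0.5658 -0.1314  0.5511 31.1934] r 0.0938 handle ends in bar frame [[68.0, 32.0], [78.0, 85.0]]
[ 0.4751 -0.1691  0.7917 30.3978] r 0.0932 handle ends in bar frame [[-18.0, 64.0], [-21.0, 118.0]]
[ 0.4818 -0.2882  0.1016 34.6082] r 0.094 handle ends in bar frame [[-110.0, -23.0], [-78.0, 20.0]]
```

View pics/v0.png

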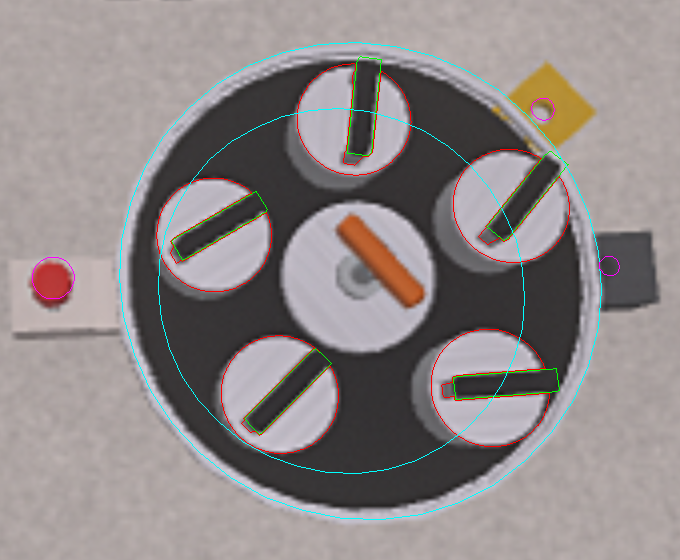

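The fits match the picture, with lids and handles outlined correctly. Next I grip the bar shifted 12 mm along its length, to clear the handles, and turn.

```bash
cat >>h.py <<'E'
AX=np.array([.5505,-.2240]);BY=np.radians(4.19)
def F(): return np.array(state()["contact_force"])
def st(tag=""):
    s=state();print(tag,"t",round(s["time"],1),"p",np.round(s["eef_pos"],4),"F",np.round(s["contact_force"],2),"M",np.round(s["moment"],2),"gap",round(s["finger_gap"],3),"gf",np.round(s["gripper_force"],1))
E
python3 - <<'E'
from h import *
yb=np.radians(42.1);D=BY-yb
def pose(a,o=.012): return AX+o*np.array([np.cos(a),np.sin(a)])
cand=[]
for k in(0,np.pi,-np.pi):
    a=solve_ik([*pose(yb),.26],Rd(yb+k));b=solve_ik([*pose(BY),.122],Rd(BY+k));print(k,None if a is None else np.round(a),None if b is None else np.round(b))
    if a is not None and b is not None:cand.append((abs(a[5])+abs(b[5]),k))
k=min(cand)[1]
move_pose([*pose(yb),.26],Rd(yb+k));st("above")
line_to([*pose(yb),.122],rate=.12);st("down")
close(35);st("grip")
for i in range(1,11):
    a=yb+D*i/10;line_to([*pose(a),.122],frame=Rd(a+k),rate=.03)
    if i%3==0 or i==10: st(i)
for n in C:cv2.imwrite(f"pics/{n}1.png",snapshot(n)[:,:,::-1])
E
```

```text
0 [-28.  16.  74.  -0.  90.  20.] [-28.  20.  87.  -0.  73.  58.]
3.141592653589793 None [ -28.   20.   87.   -0.   73. -122.]
-3.141592653589793 None [ -28.   20.   87.   -0.   73. -122.]
above t 4.5 p [ 0.5596 -0.2151  0.26  ] F [ 0.59 -0.13 -0.49] M [-0.03  0.12  0.03] gap 0.998 gf 0.0
down t 5.8 p [ 0.56   -0.2162  0.1228] F [ 0.04 -0.61  0.12] M [-0.05  0.14  0.03] gap 0.997 gf 0.0
grip t 7.2 p [ 0.5594 -0.216   0.122 ] F [-0.25  0.   -0.06] M [-0.02  0.14 -0.04] gap 0.007 gf 0.0
3 t 7.9 p [ 0.5608 -0.2178  0.122 ] F [ 0.19  0.13 -0.06] M [-0.08  0.13 -0.  ] gap 0.011 gf 0.0
6 t 8.7 p [ 0.5618 -0.22    0.122 ] F [-0.36 -1.04  0.58] M [ 0.02  0.08 -0.02] gap 0.002 gf 0.0
9 t 9.4 p [ 0.5623 -0.2223  0.122 ] F [ 0.74  0.46 -0.81] M [0.03 0.12 0.02] gap 0.006 gf 0.0
10 t 9.7 p [ 0.5625 -0.2231  0.122 ] F [-0.59  0.78  0.06] M [ 0.05  0.16 -0.03] gap 0.004 gf 0.0
```

```bash
python3 - <<'E'
import cv2,numpy as np
a=cv2.imread("pics/scene1.png")[60:260,100:340];b=cv2.imread("pics/top1.png")[140:300,230:430]
cv2.imwrite("pics/c1.png",np.hstack([cv2.resize(a,(432,360)),cv2.resize(b,(360,360))[:, :360]]))
E
```

```text
(no output)
```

View pics/c1.png

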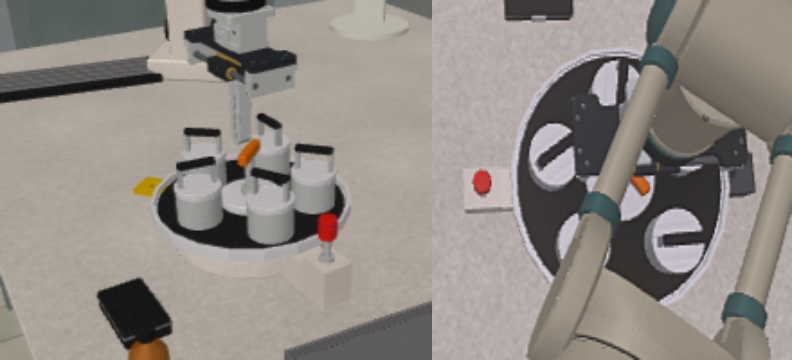

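```bash
python3 - <<'E'
from h import *
s=state();p=s["eef_pos"];R=np.array(s["eef_rot"]);print(p,R.round(3).tolist())
for n in C:
    print(n,"tcp",proj(n,p).round(1),"body",proj(n,np.array(p)-R[:,2]*.097).round(1))
    im=cv2.imread(f"pics/{n}1.png");u=proj(n,p)[0]
    x,y=int(u[0])-45,int(u[1])-50;k=cv2.resize(im[y:y+80,x:x+90],None,fx=4.4,fy=4.4,interpolation=cv2.INTER_CUBIC)
    for q,c in((p,(0,0,255)),(np.array(p)-R[:,2]*.097,(0,255,0)),([*AX,.136],(255,0,0))): 
        v=(proj(n,q)[0]-[x,y]+.5)*4.4;cv2.drawMarker(k,(int(v[0]),int(v[1])),c,1,14,2)
    cv2.imwrite(f"pics/k_{n}.png",k)
cv2.imwrite("pics/k1.png",np.hstack([cv2.imread(f"pics/k_{n}.png") for n in C]))
E
```

```text
[ 0.56246247 -0.2230662   0.12199187] [[0.997, 0.075, 0.0], [0.075, -0.997, 0.0], [0.0, -0.0, -1.0]]
scene tcp [[234.8 150.3]] body [[233.3 114.4]]
top tcp [[338.5 209.8]] body [[347.6 202.8]]
```

View pics/k1.png

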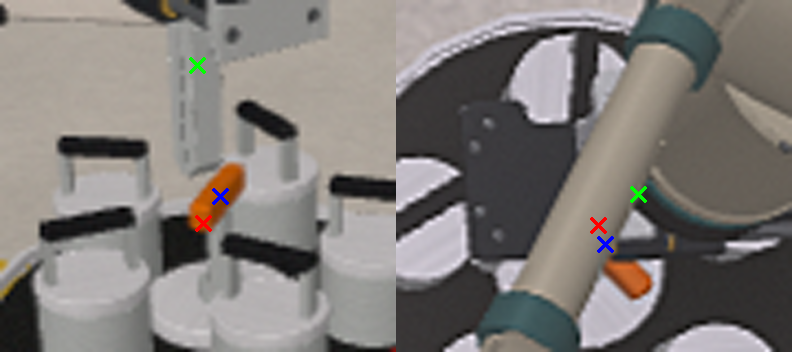

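The view shows the closed fingertips about 12 px above where the reported TCP projects, so roughly 40 mm too high, and the grip closed on nothing. I'll touch off on the bare bench to get the true height.

```bash
python3 - <<'E'
from h import *
p=np.array(state()["eef_pos"]);line_to([*p[:2],.26],rate=.2)
move_pose([.35,-.05,.14],Rd(BY));st("side")
for n in C:cv2.imwrite(f"pics/{n}2.png",snapshot(n)[:,:,::-1]);print(n,proj(n,state()["eef_pos"]))
line_to([.35,-.05,.045],rate=.1);dwell(.2);f0=F()[2];z=.045;print(f0)
while z>-.05:
    z-=.003;line_to([.35,-.05,z],rate=.03);f=F()[2]-f0
    if abs(f)>4:break
st("touch");print(z)
line_to([.35,-.05,.14],rate=.2)
E
python3 - <<'E'
import cv2,numpy as np
a=cv2.imread("pics/scene2.png")[40:240,200:400];b=cv2.imread("pics/top2.png")[140:340,150:350]
cv2.imwrite("pics/c2.png",np.hstack([cv2.resize(x,(400,400)) for x in(a,b)]))
E
```

```text
side t 11.8 p [ 0.3517 -0.0507  0.1405] F [ 0.5   0.47 -0.23] M [0.01 0.14 0.04] gap 0.006 gf 0.0
scene [[344.47086648 151.06558279]]
top [[260.97888116 303.85865972]]
-0.3553030526307104
touch t 19.7 p [ 0.3505 -0.0502 -0.0327] F [-0.53  0.04  5.86] M [ 0.04  0.3  -0.01] gap 0.007 gf 3.0
-0.033
```

View pics/c2.png

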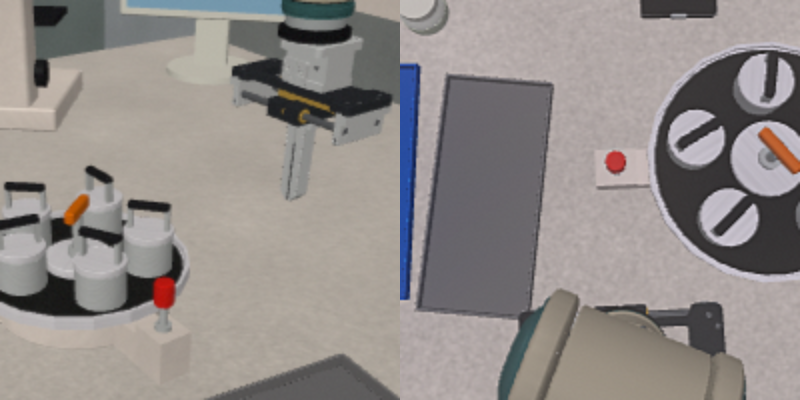

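```bash
cat >>h.py <<'E'
DZ=.032  # real fingertip height = reported + DZ (touch-off)
def go(x,y,z,yaw=None,rate=.15): line_to([x,y,z-DZ],frame=None if yaw is None else Rd(yaw),rate=rate)
def jump(x,y,z,yaw): move_pose([x,y,z-DZ],Rd(yaw))
E
python3 - <<'E'
from h import *
print(proj("scene",[.3517,-.0507,.1405+DZ]))
yb=np.radians(42.1);D=BY-yb
def pose(a,o=.012): return AX+o*np.array([np.cos(a),np.sin(a)])
jump(.44,-.12,.26,BY);ungrasp()
jump(*pose(yb),.26,yb);dwell(.2);st("above")
cv2.imwrite("pics/scene3.png",snapshot("scene")[:,:,::-1])
go(*pose(yb),.124,rate=.12);st("down")
close(35);st("grip")
s=state()
if s["finger_gap"]>.05:
  for i in range(1,9):
    a=yb+D*i/8;go(*pose(a),.124,a,rate=.03)
    if i%2==0: st(i)
for n in C:cv2.imwrite(f"pics/{n}3.png",snapshot(n)[:,:,::-1])
im=snapshot("scene");c,s,m=hsv(im,[20,150,100],[30,255,255],[140,120,140,100]);print("ear",c,s)
E
```

```text
[[346.15333148 139.01403216]]
above t 23.7 p [ 0.5586 -0.2151  0.2288] F [ 0.19  0.53 -0.29] M [-0.08  0.17  0.02] gap 0.998 gf 0.0
down t 25.0 p [ 0.56   -0.2163  0.0928] F [0.46 0.37 0.42] M [ 0.    0.09 -0.06] gap 1.001 gf 0.0
grip t 26.2 p [ 0.5593 -0.2158  0.092 ] F [ 0.31  1.27 -0.11] M [-0.02  0.14  0.07] gap 0.143 gf 35.0
2 t 26.7 p [ 0.5606 -0.2176  0.092 ] F [-0.69  0.59  0.73] M [ 0.12  0.29 -0.43] gap 0.144 gf 35.2
4 t 27.2 p [ 0.5614 -0.2192  0.092 ] F [-1.53  1.94  1.69] M [ 0.24  0.36 -0.45] gap 0.148 gf 35.2
6 t 27.7 p [ 0.562  -0.2211  0.092 ] F [-3.14  2.44  1.06] M [ 0.46  0.47 -0.43] gap 0.147 gf 35.2
8 t 28.2 p [ 0.5623 -0.223   0.092 ] F [-1.76  3.53  1.84] M [ 0.61  0.55 -0.47] gap 0.148 gf 35.2
ear [209.5 146. ] [208 146   4   1   4]
```

```bash
cat >seen.py <<'E'
from h import *
import sys
t=sys.argv[1]
I={n:snapshot(n) for n in C}
for n in C:cv2.imwrite(f"pics/{n}{t}.png",I[n][:,:,::-1])
Z={"knob":([0,150,100],[5,255,255]),"bar":([7,170,120],[15,255,255]),"ear":([20,150,80],[30,255,255])}
for k,(lo,hi) in Z.items():
    u={}
    for n in C:
        try:c,s,m=hsv(I[n],lo,hi,[240,120,200,180] if n=="top" else [140,110,165,110]);u[n]=c;print(k,n,c.round(1),s[4],ray(n,c,{"knob":.106,"bar":.136,"ear":.056}[k]).round(4))
        except Exception as e:print(k,n,e);continue
        if k=="bar" and n=="top":
            p=np.array([ray("top",q,.145)[:2] for q in np.argwhere(m)[:,::-1].astype(float)]);d=np.linalg.svd(p-p.mean(0))[2][0];print("bar yaw",np.degrees(np.arctan2(d[1],d[0])))
    if len(u)==2:print(k,tri(u).round(4))
im=I["top"][150:290,245:415,::-1];cv2.imwrite(f"pics/z{t}.png",cv2.resize(im,None,fx=4,fy=4,interpolation=cv2.INTER_CUBIC))
st()
E
python3 - <<'E'
from h import *
ungrasp();p=np.array(state()["eef_pos"]);go(*p[:2],.25,rate=.2);jump(.40,.02,.25,BY)
E
python3 seen.py 4
```

```text
knob scene [281.5 185.9] 141 [ 0.538 -0.04   0.106]
knob top [257.5 220.3] 78 [ 0.5358 -0.0386  0.106 ]
knob [ 0.5369 -0.0394  0.1058]
bar scene [237.7 144.4] 152 [ 0.5528 -0.2243  0.136 ]
bar top [339.9 214.9] 148 [ 0.5487 -0.2234  0.136 ]
bar yaw -176.1241576972608
bar [ 0.5503 -0.2246  0.1348]
ear scene [209.5 146. ] 4 [ 0.5576 -0.4062  0.056 ]
ear top [401.8 216.2] 225 [ 0.5603 -0.3899  0.056 ]
ear [ 0.5612 -0.3884  0.0635]
 t 31.7 p [0.4013 0.0191 0.2179] F [-0.43  0.21 -0.64] M [ 0.03  0.16 -0.  ] gap 1.0 gf 0.0
```

View pics/z4.png

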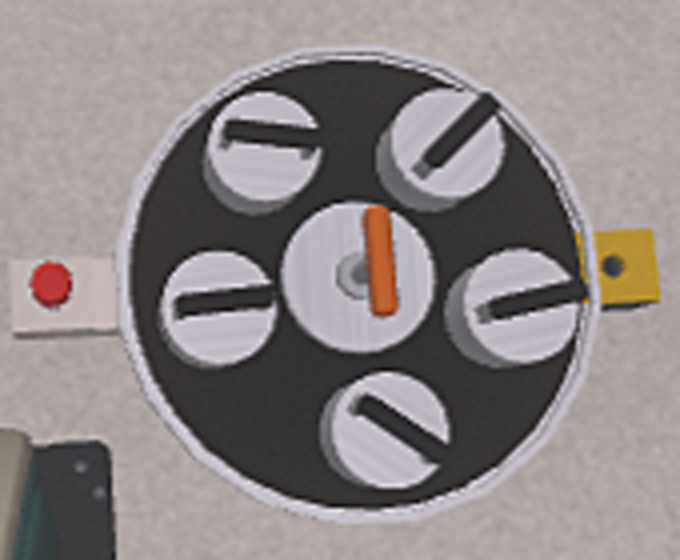

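The ear now covers the lug and its hole looks dark right over the lock hole at (613,266). The bar yaw of 3.9° fits the base yaw of 4.2°. Next I fetch the pin.

```bash
cat >>h.py <<'E'
UX=np.array([np.cos(BY),np.sin(BY)]);UY=np.array([-np.sin(BY),np.cos(BY)])
E
python3 - <<'E'
from h import *
print("ear hole top",ray("top",(245+613/4-.4,150+266/4-.4),.054).round(4),"lug est",(AX-.158*UY).round(4))
K=np.array([.5370,-.0393])
jump(*K,.20,BY);go(*K,.088,rate=.12);dwell(.2);st("at pin");close(30);st("grip")
go(*K,.10,rate=.05);st("up1");go(*K,.255,rate=.2);dwell(.2);st("lifted")
print(find_in("pin","scene")[:1] if snapshot("scene") is not None else 0)
L=K-.343*UY
jump(*L,.255,BY);cv2.imwrite("pics/scene5.png",snapshot("scene")[:,:,::-1])
go(*L,.071+.068,rate=.12);dwell(.2);st("over ear");print(L)
for n in C:cv2.imwrite(f"pics/{n}5.png",snapshot(n)[:,:,::-1])
for n in C:
  im=cv2.imread(f"pics/{n}5.png");u=proj(n,[*L,.058])[0].astype(int)
  cv2.imwrite(f"pics/w_{n}.png",cv2.resize(im[u[1]-35:u[1]+35,u[0]-35:u[0]+35],(390,390),interpolation=cv2.INTER_CUBIC))
cv2.imwrite("pics/w5.png",np.hstack([cv2.imread(f"pics/w_{n}.png") for n in C]))
E
```

```text
ear hole top [ 0.5606 -0.3809  0.054 ] lug est [ 0.562  -0.3816]
at pin t 33.6 p [ 0.5375 -0.0394  0.0567] F [ 0.32 -1.12 -0.38] M [0.02 0.2  0.02] gap 1.001 gf 0.0
grip t 34.7 p [ 0.537  -0.0393  0.056 ] F [-0.04 -0.06  0.05] M [-0.02  0.16  0.01] gap 0.251 gf 30.0
up1 t 35.1 p [ 0.5374 -0.0394  0.0685] F [-0.48 -0.02 -0.52] M [0.01 0.16 0.01] gap 0.251 gf 30.0
lifted t 36.2 p [ 0.5362 -0.0391  0.2216] F [-0.3   0.57 -0.61] M [-0.05  0.19 -0.01] gap 0.249 gf 30.0
[{'bbox': [192.4, 136.3, 26.5, 40.7], 'score': 0.68}]
over ear t 39.0 p [ 0.5625 -0.3817  0.1079] F [-0.08  0.37 -1.02] M [-0.01  0.13 -0.01] gap 0.251 gf 30.0
[ 0.562061   -0.38138324]
```

View pics/w5.png

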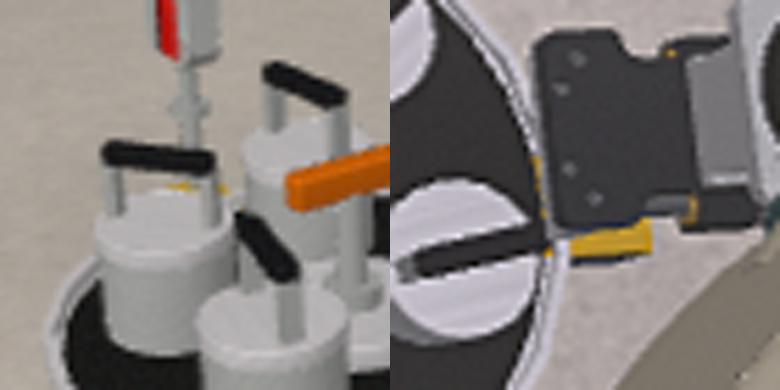

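The pin hangs upright above the ear. Now I insert it in steps, guided by the force reading.

```bash
cat >ins.py <<'E'
from h import *
s=state();p=np.array(s["eef_pos"]);c=np.array([.56206,-.38138]);f0=np.mean([F()[2] for _ in range(3)])
offs=[(0,0)]+[(r*np.cos(a),r*np.sin(a)) for r in(.0012,.0024) for a in np.arange(0,2*np.pi,np.pi/4 if r>.002 else np.pi/3)]
z=round(p[2]+DZ-.071,4);lim=9;k=0
def at(o,z,rate=.04): q=c+o[0]*UX+o[1]*UY;go(*q,z+.071,rate=rate)
t0=s["time"];zs=None
while z>.0162:
    z2=max(z-.003,.016);at(offs[k],z2);f=F()-[0,0,f0]
    if f[2]>lim:
        print("contact z",round(z2,4),"off",np.round(offs[k],4),"F",f.round(1), "real z",round(state()["eef_pos"][2]+DZ-.071,4))
        if z2<.0195: break
        at(offs[k],z+.0015);k+=1
        if k>=len(offs) or state()["time"]-t0>25: print("search over");break
        at(offs[k],z+.0015)
    else:
        z=z2
st("end");print(z,offs[min(k,len(offs)-1)])
E
python3 ins.py
```

```text
end t 43.6 p [ 0.5623 -0.3815  0.056 ] F [-1.09  1.14  3.83] M [ 0.13  0.36 -0.04] gap 0.253 gf 30.0
0.016 (0, 0)
```

It went straight in. I'll press lightly to seat the collar, then let go and check.

```bash
python3 - <<'E'
from h import *
p=np.array(state()["eef_pos"]);z=p[2]+DZ
for i in range(4):
    z-=.001;go(*p[:2],z,rate=.02);dwell(.1);f=F()[2];print(round(z,4),round(f,1),round(state()["eef_pos"][2]+DZ,4))
    if f>12:break
ungrasp();dwell(.1);q=state()["eef_pos"];go(*q[:2],.25,rate=.2);jump(.40,.02,.25,BY)
E
python3 seen.py 6
python3 - <<'E'
from h import *
I={n:cv2.imread(f"pics/{n}6.png")[:,:,::-1].copy() for n in C};u={}
for n in C:
    c,s,m=hsv(I[n],[0,150,60],[5,255,255],[380,190,50,50] if n=="top" else [180,110,60,50]);u[n]=c;print(n,c,s)
print(tri(u))
E
```

```text
0.087 6.3 0.088
0.086 9.4 0.0879
0.085 12.9 0.0879
knob scene [209.4 133.3] 69 [ 0.5625 -0.3867  0.106 ]
knob top [406.2 212.4] 82 [ 0.5624 -0.3827  0.106 ]
knob [ 0.5629 -0.3826  0.1073]
bar scene [237.8 144.4] 151 [ 0.5526 -0.2242  0.136 ]
bar top [339.9 215.1] 149 [ 0.5484 -0.2235  0.136 ]
bar yaw -175.65254127419425
bar [ 0.55   -0.2247  0.1347]
ear scene [213. 145.] 1 [ 0.5457 -0.4071  0.056 ]
ear top [402.4 221.8] 78 [ 0.5467 -0.3906  0.056 ]
ear [ 0.5483 -0.3898  0.0627]
 t 48.5 p [0.4009 0.0192 0.2179] F [-0.08  0.36  0.03] M [-0.01  0.13 -0.03] gap 0.999 gf 0.0
scene [209.42253521 133.47887324] [206 129   8  10  71]
top [406.20731707 212.40243902] [399 208  14  10  82]
[ 0.56293007 -0.38277622  0.10689389]
```

View pics/z6.png

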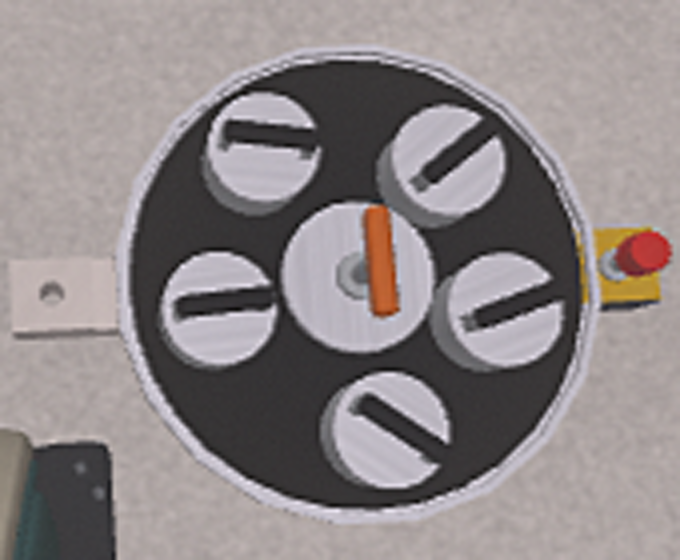

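The pin is seated: the press force rose while z stayed fixed, and the knob is at z≈0.107 over the lug. Now I fit the cans and work out a clear grip for each one.

```bash
cat >cans.py <<'E'
from h import *
import json,os
COR=np.array([.0016,-.0008])   # top camera bias (from two-camera points)
def rect(c,yaw,lx,ly):
    n=15;a,b=np.meshgrid(np.linspace(-lx/2,lx/2,n),np.linspace(-ly/2,ly/2,n));R=np.array([[np.cos(yaw),-np.sin(yaw)],[np.sin(yaw),np.cos(yaw)]])
    return np.c_[a.ravel(),b.ravel()]@R.T+c
def fitall(pri,base=.058,img=None):
    im=snapshot("top") if img is None else img
    g=cv2.cvtColor(im,cv2.COLOR_RGB2GRAY).astype(np.float32);out=[]
    for p in pri:
        q=canfit({"top":g},p[:2],base,bg=45)
        out.append(q)
    return out,im
def clear(i,qs,sh):
    q=qs[i];hy=q[2];u=np.array([np.cos(hy),np.sin(hy)]);v=np.array([-u[1],u[0]]);c=q[:2]+COR+sh*v
    f=np.r_[rect(c+.0335*u,hy,.055,.02),rect(c-.0335*u,hy,.055,.02)]
    ob=[rect(p[:2]+COR,p[2],.012,.054) for j,p in enumerate(qs) if j!=i]+[rect(AX,BY,.062,.014)]
    return min(np.min(np.hypot(*(f[:,None]-o[None]).transpose(2,0,1))) for o in ob)
E
cat >m2.py <<'E'
from cans import *
im=cv2.imread("pics/top6.png")[:,:,::-1].copy()
pri=[ray("top",(245+u/4,150+v/4),.116)[:2] for u,v in[(262,145),(450,155),(508,305),(390,428),(218,307)]]
qs,_=fitall(pri,img=im);json.dump([q.tolist() for q in qs],open("cans.json","w"))
for i,q in enumerate(qs):
    b=[(round(clear(i,qs,s),4),s) for s in(-.012,-.008,-.004,0,.004,.008,.012)]
    print(i,q.round(4),"r",np.hypot(*(q[:2]+COR-AX)).round(4),"clear",[x[0] for x in b])
E
python3 m2.py
```

```text
0 [ 0.619  -0.1607 -0.0802 28.7655] r 0.0939 clear [np.float64(0.0249), np.float64(0.0249), np.float64(0.0249), np.float64(0.0249), np.float64(0.0249), np.float64(0.0255), np.float64(0.0263)]
1 [ 0.614  -0.2691  0.6934 30.5278] r 0.0797 clear [np.float64(0.029), np.float64(0.0277), np.float64(0.0265), np.float64(0.0252), np.float64(0.024), np.float64(0.0227), np.float64(0.0215)]
2 [ 0.5271 -0.3001  0.3746 31.3074] r 0.08 clear [np.float64(0.0234), np.float64(0.0221), np.float64(0.0209), np.float64(0.0196), np.float64(0.0184), np.float64(0.0173), np.float64(0.0171)]
3 [ 0.4562 -0.2329  2.5955 22.648 ] r 0.0932 clear [np.float64(0.0107), np.float64(0.0117), np.float64(0.0099), np.float64(0.0094), np.float64(0.0094), np.float64(0.0094), np.float64(0.0094)]
4 [ 0.5231 -0.1354  0.1387 20.3492] r 0.0915 clear [np.float64(0.0273), np.float64(0.0282), np.float64(0.029), np.float64(0.0299), np.float64(0.0308), np.float64(0.0317), np.float64(0.033)]
```

```bash
cat >pp.py <<'E'
from cans import *
import sys
TR={"blue":(np.array([.5173,.2908])+COR,np.radians(1.4)),"grey":(np.array([.5023,.1259])+COR,np.radians(-3.5))}
def best(xy,z,yaw):
    j=np.array(state()["joint_positions"]);o=[]
    for k in(0,np.pi,-np.pi):
        a=solve_ik([*xy,z-DZ],Rd(yaw+k))
        if a is not None:o.append((np.abs(np.array(a)-j).max(),yaw+k))
    return min(o)[1]
def fz(n=8):
    o=[]
    for _ in range(n): o.append(F()[2]);dwell(.03)
    return np.mean(o)
def run(i,used):
    qs=[np.array(q) for q in json.load(open("cans.json"))]
    idx=[j for j in range(5) if j not in used["done"]]
    new,_=fitall([qs[j] for j in idx])
    for j,q in zip(idx,new):
        d=np.hypot(*(q[:2]-qs[j][:2]));print(" can",j,q.round(4),"moved mm",round(d*1e3,1)) if d>.002 or j==i else 0
        if q[3]>qs[j][3]+8: print("BAD FIT",j,q);return False
        qs[j]=q
    json.dump([q.tolist() for q in qs],open("cans.json","w"))
    n=new[idx.index(i)];xy=n[:2]+COR;cl=clear(idx.index(i),new,0);print("clear",cl.round(4))
    if cl<.005:return False
    y=best(xy,.24,n[2]+np.pi/2);jump(*xy,.24,y);f0=fz()
    go(*xy,.127,rate=.15);close(40);s=state();print("gap mm",s["finger_gap"]*94)
    if not .09<s["finger_gap"]<.17: ungrasp();go(*xy,.24);print("NO GRIP");return False
    go(*xy,.14,rate=.05);go(*xy,.24,rate=.2);dwell(.3);w=f0-fz();print("weight N",w.round(2),"gap",state()["finger_gap"]*94)
    if w<1 or 3<w<4.2 : print("ODD WEIGHT");return False
    t="blue" if w>3.5 else "grey";c,ty=TR[t];k=used[t];used[t]+=1
    sl=c+[-.095,0,.095][k]*np.array([np.cos(ty),np.sin(ty)])
    y=best(sl,.24,ty);jump(*sl,.24,y);go(*sl,.083,rate=.15);dwell(.15);g0=fz(4);z=.083
    while z>.068:
        z-=.002;go(*sl,z,rate=.02)
        if F()[2]-g0>1.8:break
    print("down at",round(z,4),"real",round(state()["eef_pos"][2]+DZ,4),"dF",round(F()[2]-g0,2));dwell(.2)
    ungrasp();dwell(.1);go(*sl,.2,rate=.2);used["done"].append(i);json.dump(used,open("used.json","w"));st(f"can {i}->{t}{k}")
    return True
if __name__=="__main__":
    used=json.load(open("used.json")) if os.path.exists("used.json") else {"blue":0,"grey":0,"done":[]}
    for i in map(int,sys.argv[1:]):
        if not run(i,used):break
E
python3 pp.py 4; python3 - <<'E'
from h import *
for n in C:cv2.imwrite(f"pics/{n}7.png",snapshot(n)[:,:,::-1])
a=cv2.imread("pics/scene7.png");b=cv2.imread("pics/top7.png")
cv2.imwrite("pics/c7.png",np.hstack([cv2.resize(x,(400,300),interpolation=cv2.INTER_AREA) for x in(a,b)]))
E
```

```text
can 4 [ 0.5231 -0.1349  0.1302 20.3983] moved mm 0.6
clear 0.0285
gap mm 11.727577792207521
weight N 5.13 gap 11.738910615407848
down at 0.073 real 0.073 dF 1.83
can 4->blue0 t 60.5 p [0.4232 0.2873 0.1671] F [-0.54 -0.19 -0.41] M [ 0.01  0.18 -0.04] gap 0.999 gf 0.0
```

View pics/c7.png

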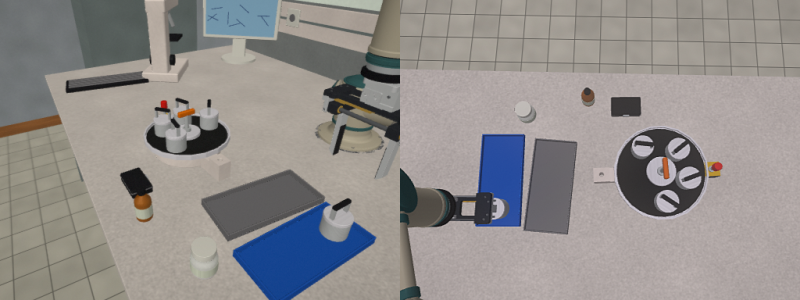

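Can 4 stands upright in the blue tray with the arm clear of it. On to the rest, with a more noise-proof set-down check.

```bash
sed -i 's/if F()\[2\]-g0>1.8:break/if z<.0745 and fz(3)-g0>1.8:break/; s/z-=.002;go/z-=.0015;go/' pp.py; python3 pp.py 0 3 1 2; python3 seen.py 8
```

```text
can 0 [ 0.619  -0.1608 -0.0806 27.8448] moved mm 1.8
clear 0.0462
gap mm 11.330027646754697
weight N 5.28 gap 11.55185520778165
down at 0.0725 real 0.0729 dF 3.14
can 0->blue1 t 74.2 p [0.5181 0.2897 0.167 ] F [-0.37  0.04 -0.27] M [ 0.02  0.01 -0.01] gap 0.997 gf 0.0
 can 3 [ 0.4562 -0.2324  2.5948 22.0512] moved mm 0.5
clear 0.0096
gap mm 11.881616736611017
weight N 2.14 gap 11.398456456546658
down at 0.0725 real 0.0729 dF 5.24
can 3->grey0 t 87.4 p [0.4082 0.1308 0.1671] F [-0.45  0.57 -0.53] M [ 0.02  0.01 -0.01] gap 1.002 gf 0.0
 can 1 [ 0.614  -0.2687  0.6985 29.4911] moved mm 0.3
clear 0.0253
gap mm 11.545514702977117
weight N 1.77 gap 11.365780699440581
down at 0.0725 real 0.0729 dF 3.57
can 1->grey1 t 100.5 p [0.503 0.125 0.167] F [-0.77 -0.56 -0.1 ] M [ 0.02 -0.01  0.  ] gap 0.997 gf 0.0
 can 2 [ 0.5271 -0.3001  0.3801 28.6846] moved mm 0.4
clear 0.0401
gap mm 11.277759093997794
weight N 5.6 gap 11.626239377592226
down at 0.0725 real 0.073 dF 2.76
can 2->blue2 t 114.1 p [0.6131 0.292  0.1668] F [ 0.18  0.45 -0.09] M [ 0.04  0.05 -0.  ] gap 1.003 gf 0.0
knob scene [209.4 134.2] 82 [ 0.5649 -0.3812  0.106 ]
knob top [405.9 212.7] 87 [ 0.5618 -0.3821  0.106 ]
knob [ 0.5628 -0.3831  0.1044]
bar scene [237.7 144.3] 150 [ 0.5527 -0.2244  0.136 ]
bar top [339.9 215. ] 160 [ 0.5485 -0.2234  0.136 ]
bar yaw -176.26004801110338
bar [ 0.5502 -0.2246  0.1348]
ear scene [203.7 148.9] 23 [ 0.5804 -0.3973  0.056 ]
ear top [402.4 221.8] 78 [ 0.5467 -0.3906  0.056 ]
ear [ 0.5595 -0.4019  0.0435]
 t 114.2 p [0.6127 0.2919 0.1659] F [-0.31 -0.45  0.68] M [ 0.06 -0.02 -0.01] gap 1.001 gf 0.0
```

Final check from the cameras with the arm moved aside.

```bash
python3 - <<'E'
from h import *
p=state()["eef_pos"];line_to([*p[:2],.25]);jump(.30,-.10,.32,BY);dwell(.5);st()
for n in C:cv2.imwrite(f"pics/{n}9.png",snapshot(n)[:,:,::-1])
a=cv2.imread("pics/scene9.png")[100:384,140:512];b=cv2.imread("pics/top9.png")[100:320,80:430]
cv2.imwrite("pics/c9.png",np.hstack([cv2.resize(x,(400,300),interpolation=cv2.INTER_AREA) for x in(a,b)]))
E
```

```text
t 117.3 p [ 0.3001 -0.1     0.288 ] F [-0.46 -0.65  0.58] M [-0.02  0.14 -0.  ] gap 1.0 gf 0.0
```

View pics/c9.png

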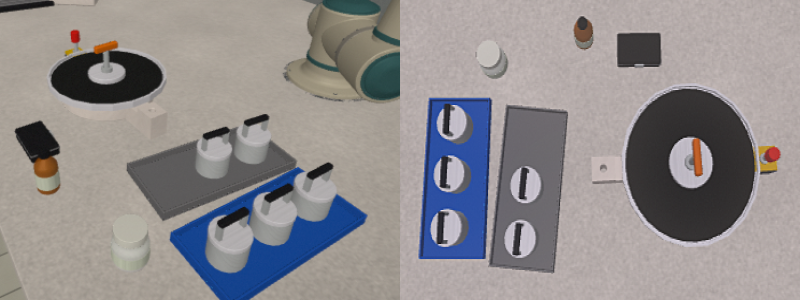

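The plate is empty. Three loaded cans stand upright in the blue tray and two empty ones in the grey tray. The pin is in at top-crop (770,155), and the bottle, jar and slide box have not moved.

```bash
python3 -c "
from rig import *
print(finish_job())"
```

```text
the job is handed in; nothing more can be done
None
```

The job is handed in: the carousel is pinned with the pin fully home, three loaded cans stand in the blue tray and two empty ones in the grey tray, the bystanders have not moved, and it took about 117 s of the 210 s.

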